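Snug a bracket in the bench hold-down clamp

TASK

Push the alloy bracket along the clamp's bed until it is fully home against the clamp's column, then turn the crank clockwise until the clamp's pad meets the bracket and snug it by feel: clearly firmer on the handle than free running, but not forced, since the casting must not be overloaded. Let go of the handle and leave the other things on the bench alone.

Things in the scene. Friction and masses are not known exactly. Their poses are not given: they have to be found in the camera images.
- clamp: Grey C-shaped hold-down screw clamp bolted to the bench. Origin on the bench under the screw's vertical axis, z up; its throat opens to its own -x, so the bracket is pushed along its +x. Bed: x -150 to 85 mm, y -50 to 50 mm, top 30 mm up, with two guide strips 8 mm high (x -110 to 40 mm) 49 mm apart about y = 0. Arm 44 mm wide, x -28 to 80 mm, z 125 to 150 mm.
- stop (a point): Centre of the foot of the clamp's column, on the bed (30 mm up), at x = 45 mm in the clamp's frame; axes parallel to the clamp's. The column's face here is the stop, 60 mm wide: fully home, the bracket's +x end touches it, so the bracket's origin is 80 mm from it.
- bracket: Loose cast alloy bracket, about 0.35 kg, in the channel: foot 160 x 44 x 14 mm (x, y, z), upright lug 24 x 22 mm (x, y) flush with its outer (-x) end, top 52 mm above the underside. Origin: centre of the foot's underside, x along its length, parallel to the clamp's x. It starts 20 to 50 mm short of home. Slides at 1 to 4 N; about 10 N at the stop is plenty.
- pad: Sprung steel nose of the screw's spindle (30 N per mm), 26 mm across, under the clamp's arm; origin at the centre of its lower end. A rubber foot, 32 mm across, is screwed into it and belongs to it: the foot's face lies 12 to 20 mm below the origin, wherever the last user left it, not measured. Moves only down and up, without turning; the foot lands on the bracket, 44 mm above the bench.
- screw_axis (a point): On the screw's vertical axis, 200 mm up. Clockwise from above lowers the pad 4 mm per radian, 1 to 1.9 turns to the work. The turning knob drags with about 7 N along its circle, less at rest; once the pad bears, 0.08 N more per newton on the pad. Snug is 25 to 75 N at the pad: 2 to 6 N more drag, reached 0.2 to 0.6 rad after first touch. Over 90 N is overload. Friction holds it when let go.
- knob_mid (a point): Middle of the crank's upright black knob, 22 mm across, 47 mm tall (179 to 226 mm above the bench; this point 204 mm). It stands 50 mm from the screw's axis and spins freely on its pin, so it can be gripped from above and carried round the axis in a level circle with the hand's heading kept. Its height never changes. The crank's bar and hub below it reach up to 178 mm.
- bearing: Bystander, not to be moved: steel ring 62 mm across, 18 mm high; origin at the centre of its underside.
- wrench: Bystander, not to be moved: steel wrench, 170 mm long; origin in its handle-to-tip middle line.
- filter: Bystander, not to be moved: white canister, 80 mm across, 100 mm high; origin at the centre of its underside.
- carton: Bystander, not to be moved: cardboard box 120 x 85 x 65 mm; origin at the centre of its underside.
- pulley: Bystander, not to be moved: dark steel pulley 90 mm across, 42 mm high; origin at the centre of its underside.
- grease_jar: Bystander, not to be moved: white jar 64 mm across, 75 mm high; origin at the centre of its underside.
- screwdriver: Bystander, not to be moved: screwdriver with a black handle; origin in its handle-to-tip middle line.
There are look-alikes about, which are no part of the job. There is more than one size of the bracket; the job needs the largest.

How it is judged:
By the outcome, as a careful person would: the job done as asked, in the order asked, and still so for the second after the job is handed in, with the robot touching nothing.
It also fails if it takes over 72 s, if anything falls off the work surface, if the arm or the gripper's body presses on something with over 40 N, if the wrist force passes 120 N, or if a joint passes its speed limit or range.

ROBOT

A 7-joint arm with a two-finger parallel gripper is mounted at the origin on the work surface. World frame = base frame: x ahead of the robot, y to its left, z up, the work surface at z = 0. Lengths are in mm, angles in rad, forces in N, time in s.
With the tool pointing down it reaches from about 425 to 1025 mm from the base axis. Payload 9.4 kg.
Tool frame: the origin (TCP) lies between the finger pads; the fingertips stand 11 mm ahead of it and the grasp point (between the pads) lies 8 mm behind it; y points along the fingers, z is the direction in which the jaws open and shut, and the axes are right-handed (so a half turn about y gives the same grasp; the last joint's range is limited). The gripper opens to 85 mm and grips with 20 to 120 N. Pads are 22 mm wide; open, the fingers measure 114 mm over their backs; the gripper's body (76 mm by 85 mm) begins 54 mm behind the grasp point. The pads swing forward as they close: fully open they stand 13 mm farther back than shut.
Start: joints at [1.208, 0.599, -0.003, 1.599, 0.002, 0.943, -0.08], TCP at [204.387, -695.593, 242.275] pointing down, gripper open.
Joint ranges: [-2.57, 2.57], [-0.35, 1.97], [-1.29, 1.29], [0.11, 2.56], [-1.05, 4.19], [0.11, 1.86], [-2.63, 2.63]. Speed limits (rad/s): [2.22, 2.22, 3.01, 3.01, 3.14, 3.14, 3.14].

INTERFACE

Orientations are given as a 3x3 rotation matrix whose columns are the frame's x, y, z axes.
In Python, from bench import get_obs, optics, job gives the robot as it stands.
- The arm moves only by the tool carry_out, never from a script. Its argument "commands" is a list of rows, each a list of 3 entries, a list of its own where there are three numbers: the shift along the world's x, y, z in mm, then the turn, a rotation vector about the world's x, y, z in degrees, then the opening, from 0 (shut) to 1 (fully open). In form: [[[dx, dy, dz], [wx, wy, wz], grip], ...]. A call has 1 to 5 rows; each row shifts and turns the commanded pose from where the row before left it; what a row does not reach is not made up. A row lasts 1/12 s, in which the tool goes at most 41.7 mm and 7.16 degrees, less where a joint would pass 70% of its speed; a pose out of reach is approached as far as the arm can. A call is refused whole if a number of a shift passes 41.7 or a number of a turn 7.16, either way. A call with a gripper value outside its range is refused whole. The fingers move at their own pace and stop on an object; "force" is the grip in N (left out, the last holds). Time passes only in rows, so rows that do not move let the fingers close. It gives the time, the measured TCP pose, the force and the opening at its end, in the units of the state.
- get_obs(): the state, without advancing time (a new reading comes with each control period).
- optics.camera(name): name is "side" or "top"; returns a dict with "frame" (384x512x3 uint8, red, green, blue), "fx", "fy", "cx", "cy" (pixels), "R" (3x3) and "t" (3): a world point X has camera coordinates R X + t. Camera axes: x right, y down, z forward; pixel columns grow to the right and rows downward; lengths in mm; the calibration is good to about 2 mm. A picture is of the moment at which its call begins. There is no depth.
- job.hand_in(): hands the job in, once; it reports no verdict.
The state is a dict: "time_s": time; "joint_pos": joint angles; "qd": joint speeds; "joint_efforts": joint torques, N m; "position": TCP position; "ee_rot": TCP orientation; "force": force on the tool from outside, world axes, zero at the start; "torque": the same for the moment, N m; "grip_width": finger opening in mm.
Only numpy, scipy, OpenCV 4.12 (cv2) and the standard library are available. Lean on these libraries where they do the work, as an engineer would, in place of code of your own. Each camera call takes 0.05 s, during which the arm holds its last target.

## Working session

There is one attempt and no reset: what is moved stays moved. The work goes in short steps, Python scripts to look and compute and a tool call to move; the robot and the scene stay as the last step left them, time stands still between calls to the robot, and variables do not carry over. Pictures are saved under pics/ and viewed, and the job is handed in when it is done.

Besides the shell and the picture viewer there is one more tool, called as name(argument=value, ...) on one line, values as JSON. carry_out: Moves the arm, as the interface text tells. Its arguments: {"type":"object","properties":{"commands":{"type":"array","items":{"type":"array"}},"force":{"type":"number"}},"required":["commands"]}

```bash
ls; mkdir -p pics; python3 - <<'E'
from bench import get_obs, optics
import cv2, json, numpy as np
o=get_obs(); print({k:np.round(v,3).tolist() for k,v in o.items()})
for n in("side","top"):
    c=optics.camera(n); cv2.imwrite(f"pics/{n}0.png",cv2.resize(c["frame"][:,:,::-1],(768,576),interpolation=cv2.INTER_CUBIC)); cv2.imwrite(f"pics/raw_{n}0.png",c["frame"][:,:,::-1])
    print(n,c["fx"],c["fy"],c["cx"],c["cy"],np.round(c["R"],4).tolist(),np.round(c["t"],1).tolist())
E
```

```text
pics
{'time_s': 0.0, 'joint_pos': [1.208, 0.6, -0.003, 1.6, 0.002, 0.943, -0.08], 'qd': [-0.002, 0.002, -0.001, 0.001, 0.0, -0.0, 0.001], 'joint_efforts': [-0.001, -77.644, 1.564, -25.8, 0.012, 0.009, -0.0], 'position': [204.229, -695.167, 241.426], 'ee_rot': [[-0.959, -0.001, 0.282], [-0.282, 0.001, -0.959], [0.0, -1.0, -0.002]], 'force': [-0.517, -0.274, 0.798], 'torque': [-0.025, -0.017, 0.069], 'grip_width': 85.074}
side 461.8870944354194 461.8870944354194 260.126612192581 195.81628064303538 [[-0.8695, -0.4935, -0.0195], [-0.2255, 0.4318, -0.8733], [0.4394, -0.755, -0.4867]] [523.2, 262.3, 892.5]
top 412.9938517972883 412.9938517972883 252.1523064329316 190.98015139024878 [[-0.0109, -0.9998, -0.0179], [-0.9963, 0.0124, -0.0856], [0.0858, 0.0169, -0.9962]] [20.9, 598.0, 1077.2]
```

View pics/side0.png

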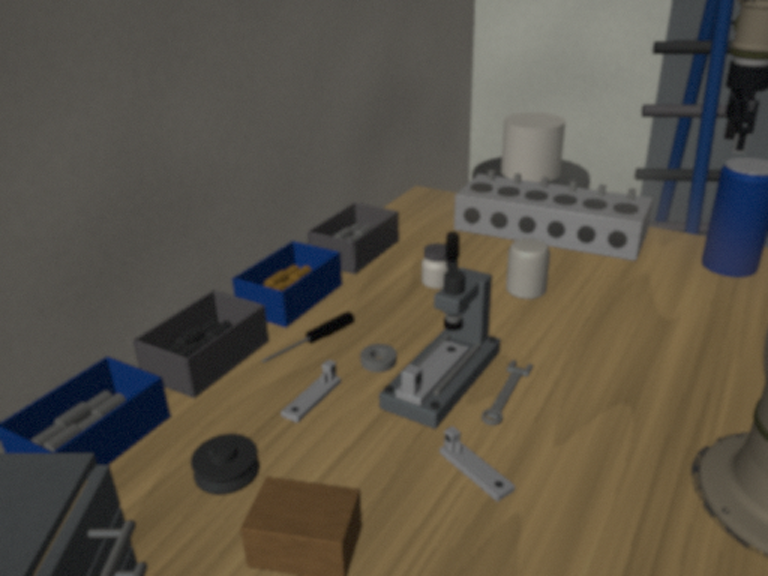

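View pics/top0.png

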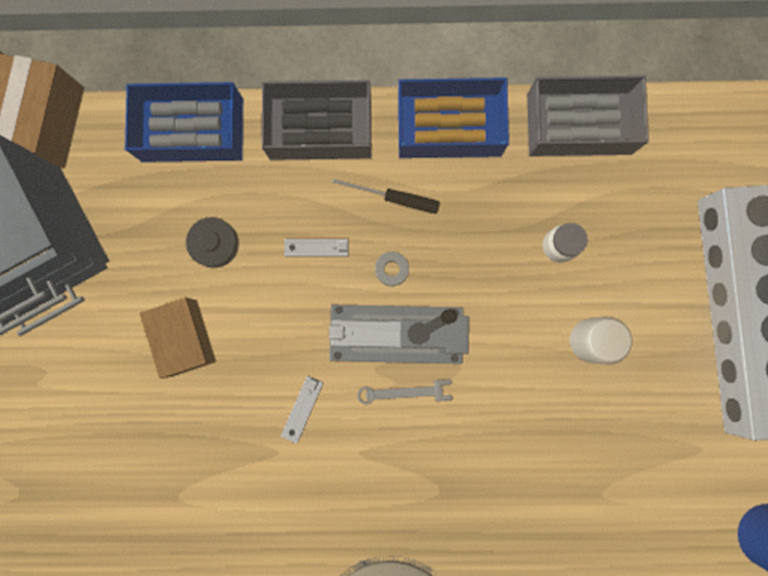

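The top view shows three brackets: one in the clamp channel at (365,333) and two loose ones at (317,247) and (302,408). The clamp is at (400,333), with the crank knob at (449,316). The one in the channel is the largest, so I'll check it in a crop.

```bash
python3 - <<'E'
import cv2
a=cv2.imread("pics/raw_top0.png")[190:255,205:330]; cv2.imwrite("pics/c_top.png",cv2.resize(a,None,fx=6.4,fy=6.4,interpolation=cv2.INTER_CUBIC))
a=cv2.imread("pics/raw_side0.png")[145:290,245:345]; cv2.imwrite("pics/c_side.png",cv2.resize(a,None,fx=4,fy=4,interpolation=cv2.INTER_CUBIC))
E
```

```text
(no output)
```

View pics/c_top.png

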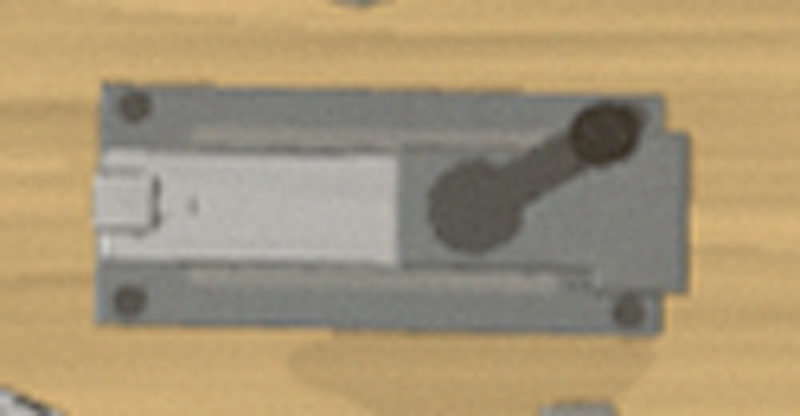

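View pics/c_side.png

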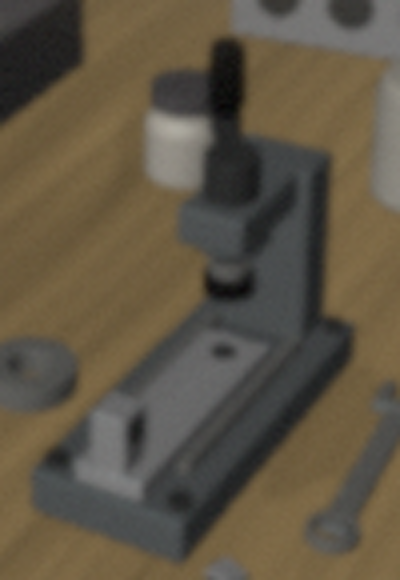

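```bash
cat > h.py <<'E'
import numpy as np, cv2
from scipy.optimize import least_squares
K={}
def setup():
    from bench import optics
    return {n:optics.camera(n) for n in("side","top")}
CT=dict(fx=412.99385,cx=252.15231,cy=190.98015,R=np.array([[-0.0109,-0.9998,-0.0179],[-0.9963,0.0124,-0.0856],[0.0858,0.0169,-0.9962]]),t=np.array([20.9,598.0,1077.2]))
CS=dict(fx=461.88709,cx=260.12661,cy=195.81628,R=np.array([[-0.8695,-0.4935,-0.0195],[-0.2255,0.4318,-0.8733],[0.4394,-0.755,-0.4867]]),t=np.array([523.2,262.3,892.5]))
def proj(c,X):
    p=c["R"]@X+c["t"]; return np.array([c["fx"]*p[0]/p[2]+c["cx"],c["fx"]*p[1]/p[2]+c["cy"]])
def ray(c,uv,z):
    d=c["R"].T@np.array([(uv[0]-c["cx"])/c["fx"],(uv[1]-c["cy"])/c["fx"],1]); o=-c["R"].T@c["t"]
    return o+d*(z-o[2])/d[2]
def W(p,X):
    c,s=np.cos(p[2]),np.sin(p[2]); return np.array([p[0]+c*X[0]-s*X[1],p[1]+s*X[0]+c*X[1],X[2]])
E
python3 - <<'E'
from h import *
f=lambda u,v:np.array([205+(u+.5)/6.4-.5,190+(v+.5)/6.4-.5])
g=lambda u,v:np.array([245+(u+.5)/4-.5,145+(v+.5)/4-.5])
T=[((-150,50,30),(103,85)),((-150,-50,30),(97,324)),((85,50,30),(664,96)),((85,-50,30),(663,333))]
S=[((-150,50,30),(35,487)),((-150,-50,30),(183,522)),((85,-50,30),(350,326))]
ft=lambda p:np.concatenate([proj(CT,W(p,np.array(X)))-f(*q) for X,q in T])
fs=lambda p:np.concatenate([proj(CS,W(p,np.array(X)))-g(*q) for X,q in S])
for nm,fn in(("t",ft),("s",fs),("b",lambda p:np.r_[ft(p),fs(p)])):
    r=least_squares(fn,[600,0,-1.57]); print(nm,r.x.round(3),r.fun.round(2))
p=r.x
print("hub",ray(CT,f(475,206),178),"knobtop",ray(CT,f(606,135),226))
for nm,c in(("T",CT),("S",CS)):
    q=proj(c,W(p,np.array([0,0,178.]))); print(nm,'hub proj',((q-[205,190])*6.4 if nm=="T" else (q-[245,145])*4))
# bracket +x end edge z=44, lug top z=82
inv=lambda P:(lambda d:(np.cos(p[2])*d[0]+np.sin(p[2])*d[1],-np.sin(p[2])*d[0]+np.cos(p[2])*d[1]))(P[:2]-p[:2])
print("brk end",inv(ray(CT,f(399,210),44)),"lug out",inv(ray(CT,f(95,201),82)),"lug in",inv(ray(CT,f(153,201),82)),"foot hole")
print("knob clamp",inv(ray(CT,f(606,135),226)),"knob side",inv(ray(CS,g(228,45),226)))
E
```

```text
t [513.631 -49.39   -1.599] [-0.47 -0.27 -0.46  0.25  0.5  -0.51  0.42  0.5 ]
s [513.089 -44.739  -1.567] [-1.43 -2.17  1.39  2.38 -0.03 -0.75]
b [513.289 -48.291  -1.587] [-1.14  0.58 -0.64  1.13 -0.16 -0.79  0.25  0.22 -1.61 -3.66  0.61  1.27
  0.88 -1.08]
hub [513.80607702 -48.74863815 178.        ] knobtop [536.81225409 -91.30155238 226.        ]
T hub proj [471.05350475 204.62858167]
S hub proj [228.77193902 151.80076529]
brk end (np.float64(-24.282097119916177), np.float64(0.29763872459161694)) lug out (np.float64(-144.70645905615422), np.float64(2.89290494129588)) lug in (np.float64(-121.82229876510299), np.float64(2.999684236810869)) foot hole
knob clamp (np.float64(42.63375238766661), np.float64(24.200305488286922)) knob side (np.float64(39.606613134278625), np.float64(22.037326169739032))
```

The crop confirms the channel bracket is the long one (160 mm). Its lug's outer face is at clamp x ≈ -145, so it has about 30 mm to go. The arm hides its far end. I'll move up and across first, with the fingers shut.

carry_out(commands=[[[0, 0, 40], [0, 0, 0], 0], [[0, 0, 40], [0, 0, 0], 0], [[30, 26, 0], [0, 0, -6], 0], [[30, 26, 0], [0, 0, -6], 0], [[30, 26, 0], [0, 0, -6], 0]])

```text
time_s: 0.52
position: [294.5, -617.0, 322.7]
ee_rot: [[-0.999, 0.001, -0.036], [0.036, -0.001, -0.999], [-0.001, -1.0, 0.001]]
force: [1.2, 0.1, -0.3]
grip_width: 25.6
```

carry_out(commands=[[[30, 26, 0], [0, 0, 0], 0], [[30, 26, 0], [0, 0, 0], 0], [[30, 26, 0], [0, 0, 0], 0], [[30, 26, 0], [0, 0, 0], 0], [[30, 26, 0], [0, 0, 0], 0]])

```text
time_s: 0.93
position: [445.5, -486.0, 322.0]
ee_rot: [[-1.0, -0.0, -0.028], [0.028, 0.0, -1.0], [0.0, -1.0, -0.0]]
force: [0.5, -1.0, 0.4]
grip_width: 0.2
```

carry_out(commands=[[[4, 40, 0], [0, 0, 0], 0], [[4, 40, 0], [0, 0, 0], 0], [[4, 40, 0], [0, 0, 0], 0], [[4, 40, 0], [0, 0, 0], 0], [[4, 40, 0], [0, 0, 0], 0]])

```text
time_s: 1.35
position: [464.1, -285.6, 322.0]
ee_rot: [[-1.0, -0.001, -0.028], [0.028, 0.0, -1.0], [0.001, -1.0, -0.0]]
force: [0.3, 0.7, 0.0]
grip_width: -0.2
```

carry_out(commands=[[[4, 40, 0], [0, 0, 0], 0], [[4, 40, 0], [0, 0, 0], 0], [[4, 40, 0], [0, 0, 0], 0], [[4, 40, 0], [0, 0, 0], 0], [[4, 40, 0], [0, 0, 0], 0]])

```text
time_s: 1.77
position: [483.9, -85.7, 322.3]
ee_rot: [[-1.0, -0.0, -0.029], [0.029, -0.0, -1.0], [0.0, -1.0, 0.0]]
force: [0.4, -0.4, 0.6]
grip_width: 0.3
```

carry_out(commands=[[[4, 40, 0], [0, 0, 0], 0], [[4, 40, 0], [0, 0, 0], 0], [[4, 40, 0], [0, 0, 0], 0], [[4, 40, 0], [0, 0, 0], 0], [[4, 40, 0], [0, 0, 0], 0]])

```text
time_s: 2.18
position: [504.0, 114.3, 322.2]
ee_rot: [[-1.0, -0.0, -0.028], [0.028, -0.0, -1.0], [0.0, -1.0, 0.0]]
force: [0.0, -0.8, 0.9]
grip_width: -0.1
```

carry_out(commands=[[[7, 40, 0], [0, 0, 0], 0], [[6, 8, -30], [0, 0, 0], 0], [[0, 0, -41], [0, 0, 0], 0], [[0, 0, -41], [0, 0, 0], 0], [[0, 0, -41], [0, 0, 0], 0]])

```text
time_s: 2.6
position: [517.2, 160.8, 167.9]
ee_rot: [[-1.0, 0.001, -0.028], [0.028, 0.001, -1.0], [-0.001, -1.0, -0.001]]
force: [0.4, 0.2, -0.2]
grip_width: 0.2
```

carry_out(commands=[[[0, 0, -41], [0, 0, 0], 0], [[0, 0, -38], [0, 0, 0], 0], [[0, 0, -25], [0, 0, 0], 0], [[0, 0, 0], [0, 0, 0], 0]])

```text
time_s: 2.93
position: [514.8, 159.7, 60.6]
ee_rot: [[-1.0, -0.007, -0.028], [0.028, -0.003, -1.0], [0.007, -1.0, 0.003]]
force: [0.2, -0.0, 0.3]
grip_width: 0.0
```

```bash
python3 - <<'E'
from bench import optics
import cv2
c=optics.camera("top")["frame"][:,:,::-1][170:270,160:300]; cv2.imwrite("pics/c1.png",cv2.resize(c,None,fx=5,fy=5,interpolation=cv2.INTER_CUBIC))
c=optics.camera("side")["frame"][:,:,::-1][145:300,230:350]; cv2.imwrite("pics/c1s.png",cv2.resize(c,None,fx=3.8,fy=3.8,interpolation=cv2.INTER_CUBIC))
E
```

```text
(no output)
```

View pics/c1s.png

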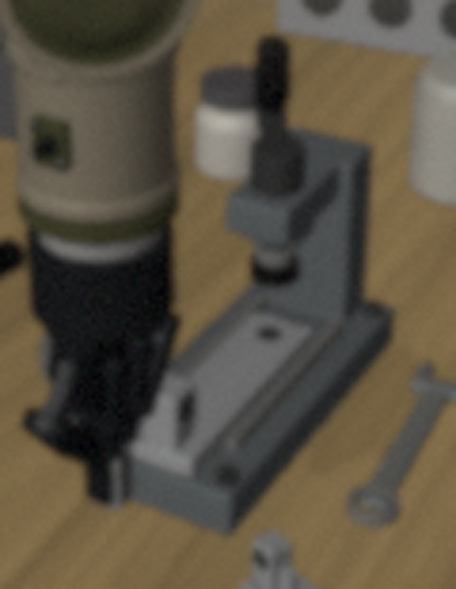

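View pics/c1.png

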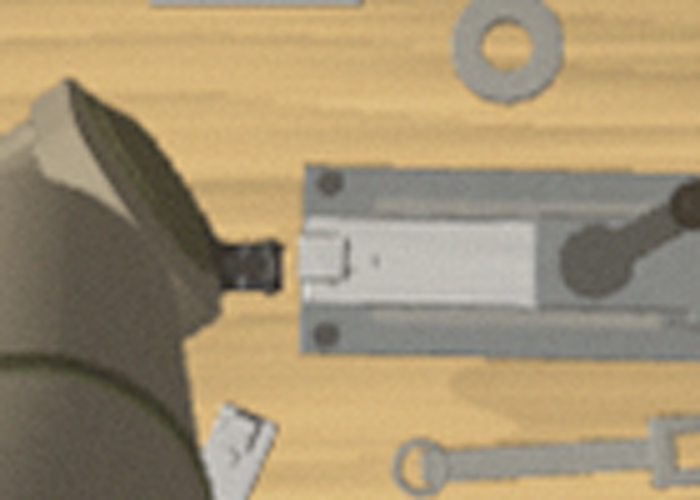

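carry_out(commands=[[[3, -6, 0], [0, 0, 0], 0], [[0, -6, 0], [0, 0, 0], 0], [[0, -6, 0], [0, 0, 0], 0], [[0, -6, 0], [0, 0, 0], 0], [[0, -6, 0], [0, 0, 0], 0]])

```text
time_s: 3.45
position: [520.8, 129.4, 66.3]
ee_rot: [[-1.0, 0.001, -0.029], [0.029, 0.0, -1.0], [-0.001, -1.0, -0.0]]
force: [-0.7, -0.1, -0.3]
grip_width: -0.1
```

carry_out(commands=[[[0, -6, 0], [0, 0, 0], 0], [[0, -6, 0], [0, 0, 0], 0], [[0, -6, 0], [0, 0, 0], 0]])

```text
time_s: 3.7
position: [520.4, 111.6, 65.4]
ee_rot: [[-1.0, 0.0, -0.029], [0.029, -0.0, -1.0], [-0.0, -1.0, 0.0]]
force: [-0.1, -0.5, -0.2]
grip_width: 0.1
```

carry_out(commands=[[[0, -4, 0], [0, 0, 0], 0], [[0, -4, 0], [0, 0, 0], 0], [[0, -4, 0], [0, 0, 0], 0]])

```text
time_s: 3.95
position: [520.6, 100.7, 65.3]
ee_rot: [[-1.0, 0.001, -0.028], [0.028, 0.001, -1.0], [-0.0, -1.0, -0.001]]
force: [-0.1, 3.6, 1.2]
grip_width: -0.2
```

carry_out(commands=[[[0, -4, 0], [0, 0, 0], 0], [[0, -4, 0], [0, 0, 0], 0]])

```text
time_s: 4.12
position: [520.5, 92.5, 65.3]
ee_rot: [[-1.0, 0.0, -0.028], [0.028, 0.0, -1.0], [-0.0, -1.0, -0.0]]
force: [-0.7, 3.6, 1.8]
grip_width: 0.1
```

Contact, sliding at 3.6 N. I'll continue in small steps, since the stop should be near TCP y ≈ 80.

carry_out(commands=[[[0, -3, 0], [0, 0, 0], 0], [[0, -2, 0], [0, 0, 0], 0]])

```text
time_s: 4.28
position: [520.5, 87.1, 65.3]
ee_rot: [[-1.0, 0.0, -0.028], [0.028, 0.0, -1.0], [-0.0, -1.0, -0.0]]
force: [-0.2, 3.0, 1.7]
grip_width: 0.1
```

carry_out(commands=[[[0, -2, 0], [0, 0, 0], 0]])

```text
time_s: 4.37
position: [520.4, 85.4, 65.3]
ee_rot: [[-1.0, 0.0, -0.028], [0.028, 0.0, -1.0], [-0.0, -1.0, -0.0]]
force: [0.5, 4.1, 2.4]
grip_width: -0.2
```

carry_out(commands=[[[0, -2, 0], [0, 0, 0], 0]])

```text
time_s: 4.45
position: [520.5, 83.4, 65.3]
ee_rot: [[-1.0, 0.0, -0.028], [0.028, 0.0, -1.0], [-0.0, -1.0, -0.0]]
force: [-0.3, 3.7, 3.0]
grip_width: 0.1
```

carry_out(commands=[[[0, -1, 0], [0, 0, 0], 0]])

```text
time_s: 4.53
position: [520.4, 82.3, 65.3]
ee_rot: [[-1.0, -0.0, -0.028], [0.028, 0.0, -1.0], [0.0, -1.0, -0.0]]
force: [0.0, 3.4, 2.5]
grip_width: 0.3
```

carry_out(commands=[[[0, -1, 0], [0, 0, 0], 0]])

```text
time_s: 4.62
position: [520.4, 81.4, 65.3]
ee_rot: [[-1.0, 0.0, -0.028], [0.028, 0.0, -1.0], [-0.0, -1.0, -0.0]]
force: [-0.0, 2.7, 2.0]
grip_width: -0.1
```

carry_out(commands=[[[0, -1, 0], [0, 0, 0], 0]])

```text
time_s: 4.7
position: [520.4, 80.5, 65.3]
ee_rot: [[-1.0, 0.0, -0.028], [0.028, 0.0, -1.0], [-0.0, -1.0, -0.0]]
force: [-0.1, 3.0, 2.1]
grip_width: -0.1
```

carry_out(commands=[[[0, -1, 0], [0, 0, 0], 0]])

```text
time_s: 4.78
position: [520.4, 79.6, 65.3]
ee_rot: [[-1.0, 0.0, -0.028], [0.028, 0.0, -1.0], [-0.0, -1.0, -0.0]]
force: [-1.0, 8.8, 3.1]
grip_width: 0.0
```

carry_out(commands=[[[0, -1, 0], [0, 0, 0], 0]])

```text
time_s: 4.87
position: [520.4, 79.6, 65.3]
ee_rot: [[-1.0, 0.0, -0.027], [0.027, 0.001, -1.0], [-0.0, -1.0, -0.001]]
force: [-1.1, 10.5, 3.4]
grip_width: 0.2
```

The bracket is home: it stopped dead at y = 79.6 with 10 N. Now I'll back off, rise and go above the knob.

carry_out(commands=[[[0, 6, 0], [0, 0, 0], 0], [[0, 10, 0], [0, 0, 0], 0], [[0, 0, 40], [0, 0, 0], 0], [[0, 0, 41], [0, 0, 0], 0.65], [[0, 0, 41], [0, 0, 0], 0.65]])

```text
time_s: 5.28
position: [519.3, 94.7, 187.7]
ee_rot: [[-1.0, -0.004, -0.028], [0.028, -0.001, -1.0], [0.004, -1.0, 0.001]]
force: [0.9, -0.0, -1.2]
grip_width: 23.5
```

carry_out(commands=[[[0, 0, 41], [0, 0, 0], 0.65], [[0, 0, 41], [0, 0, 0], 0.65], [[0, -5, 25], [0, 0, 0], 0.65], [[4, -40, 0], [0, 0, 0], 0.65], [[4, -40, 0], [0, 0, 0], 0.65]])

```text
time_s: 5.7
position: [529.0, 10.6, 296.4]
ee_rot: [[-1.0, 0.004, -0.024], [0.024, 0.001, -1.0], [-0.004, -1.0, -0.001]]
force: [0.2, -0.2, -0.4]
grip_width: 55.7
```

```bash
python3 - <<'E'
from bench import optics
import cv2
c=optics.camera("top")["frame"][:,:,::-1]; cv2.imwrite("pics/raw_t2.png",c);c=c[170:270,200:340]; cv2.imwrite("pics/c2.png",cv2.resize(c,None,fx=5,fy=5,interpolation=cv2.INTER_CUBIC))
c=optics.camera("side")["frame"][:,:,::-1]; cv2.imwrite("pics/raw_s2.png",c);c=c[145:300,230:350]; cv2.imwrite("pics/c2s.png",cv2.resize(c,None,fx=3.8,fy=3.8,interpolation=cv2.INTER_CUBIC))
E
```

```text
(no output)
```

View pics/c2s.png

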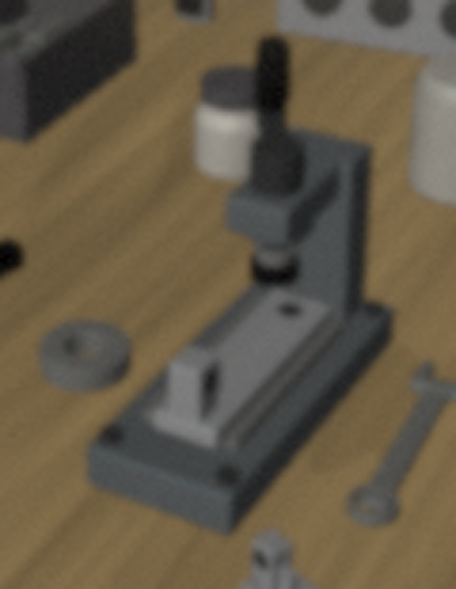

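View pics/c2.png

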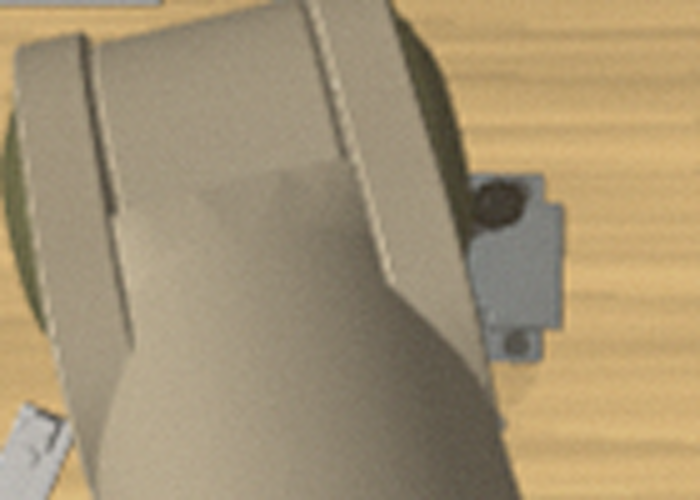

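```bash
python3 - <<'E'
from h import *
for p in([513.6,-49.2,-1.595],):
  for X in([45,-22,44],[45,-22,30],[45,22,44],[45,-30,30],[45,-30,125],[-115,-22,44],[-115,-11,82],[-115,11,82],[-150,-50,30],[-28,-22,125],[0,0,178]):
    q=proj(CS,W(p,np.array(X,float))); print(X,((q-[230,145])*3.8).round())
E
```

```text
[45, -22, 44] [330. 304.]
[45, -22, 30] [329. 321.]
[45, 22, 44] [270. 286.]
[45, -30, 30] [340. 325.]
[45, -30, 125] [347. 199.]
[-115, -22, 44] [215. 431.]
[-115, -11, 82] [199. 373.]
[-115, 11, 82] [167. 363.]
[-150, -50, 30] [230. 498.]
[-28, -22, 125] [284. 248.]
[0, 0, 178] [275. 143.]
```

```bash
python3 - <<'E'
import cv2
a=cv2.imread("pics/raw_s2.png")[180:265,265:340]; cv2.imwrite("pics/c2z.png",cv2.resize(a,None,fx=7,fy=7,interpolation=cv2.INTER_CUBIC)*1)
E
```

```text
(no output)
```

View pics/c2z.png

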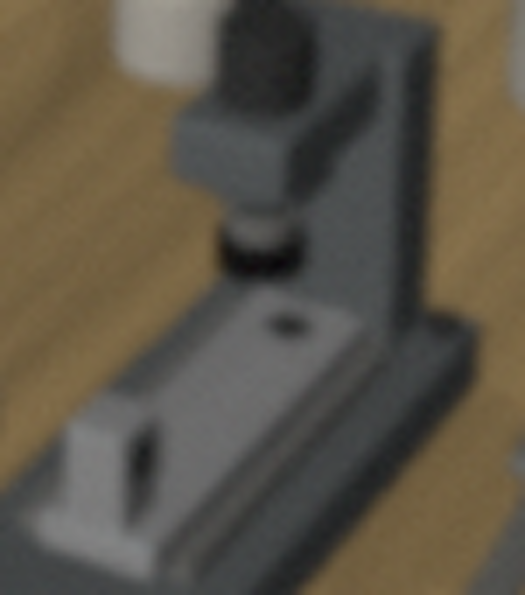

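The predicted corners for "home" match the picture (bracket end corner predicted (330,304), seen about (330,303)). Now the knob.

carry_out(commands=[[[4, -38, 0], [0, 0, 0], 0.65], [[4, -38, 0], [0, 0, 0], 0.65], [[2, -26, 0], [0, 0, 0], 0.65], [[0, 0, 0], [0, 0, 0], 0.65]])

```text
time_s: 6.13
position: [537.9, -98.5, 293.7]
ee_rot: [[-0.999, -0.002, -0.036], [0.036, -0.003, -0.999], [0.002, -1.0, 0.003]]
force: [0.5, 0.1, 0.5]
grip_width: 55.5
```

```bash
python3 - <<'E'
from bench import get_obs,optics
import cv2
print(get_obs()["position"])
c=optics.camera("side")["frame"][:,:,::-1][90:240,230:350]; cv2.imwrite("pics/c3s.png",cv2.resize(c,None,fx=3.9,fy=3.9,interpolation=cv2.INTER_CUBIC))
E
```

```text
[537.8931971  -98.47021169 293.66667727]
```

View pics/c3s.png

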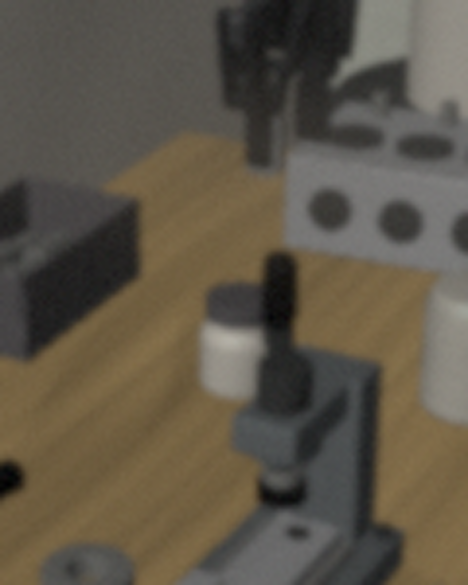

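```bash
python3 - <<'E'
from h import *
a=np.array([301.8-0,157.2]); b=np.array([299.7,210.7])
print(ray(CS,a,226),ray(CT,b,226))
for P in([537.6,-92.7,226],[536.8,-91.3,226]): print(proj(CS,np.array(P)),proj(CT,np.array(P)))
r=cv2.imread("pics/raw_s2.png",0)[150:185:4,285:320]; 
for y in range(156,180,4):
  row=cv2.imread("pics/raw_s2.png",0)[y,288:318].astype(int); d=np.where(row<40)[0]; print(y,d.min()+288 if len(d) else None,d.max()+288 if len(d) else None)
# expected edges
for dx in(0,): print(proj(CS,np.array([537.6,-92.7,204])))
E
```

```text
[531.14885431 -81.621802   226.        ] [536.74032805 -92.24145749 226.        ]
[301.32006813 154.95152613] [299.90690484 210.27708141]
[301.37542753 155.23202237] [299.26855607 210.6531914 ]
156 299 303
160 299 304
164 297 305
168 297 304
172 297 304
176 300 302
[301.0991111  163.42106514]
```

carry_out(commands=[[[-1, 6, -30], [0, 0, 0], 0.65], [[0, 0, -25], [0, 0, 0], 0.65], [[0, 0, -10], [0, 0, 0], 0.65], [[0, 0, 0], [0, 0, 0], 0.65]])

```text
time_s: 6.52
position: [536.0, -85.2, 227.0]
ee_rot: [[-1.0, -0.005, -0.027], [0.027, 0.001, -1.0], [0.005, -1.0, -0.001]]
force: [-1.3, 0.4, 0.1]
grip_width: 55.5
```

carry_out(commands=[[[0, 0, 0], [0, 0, 0], 0.65], [[0, 0, 0], [0, 0, 0], 0.65]])

```text
time_s: 6.68
position: [538.1, -86.1, 230.3]
ee_rot: [[-1.0, 0.001, -0.028], [0.028, -0.0, -1.0], [-0.001, -1.0, 0.0]]
force: [-0.8, 0.1, 0.3]
grip_width: 55.4
```

carry_out(commands=[[[-1, -6, -14], [0, 0, 0], 0.65], [[0, 0, -12], [0, 0, 0], 0.65], [[0, 0, -6], [0, 0, 0], 0.65], [[0, 0, 0], [0, 0, 0], 0.65], [[0, 0, 0], [0, 0, 0], 0.65]])

```text
time_s: 7.1
position: [536.8, -92.4, 198.0]
ee_rot: [[-1.0, 0.001, -0.028], [0.028, 0.0, -1.0], [-0.001, -1.0, -0.0]]
force: [0.2, 0.1, -0.0]
grip_width: 55.6
```

```bash
python3 - <<'E'
from bench import get_obs,optics
import cv2
print(get_obs()["position"])
c=optics.camera("side")["frame"][:,:,::-1][90:240,230:350]; cv2.imwrite("pics/c4s.png",cv2.resize(c,None,fx=3.9,fy=3.9,interpolation=cv2.INTER_CUBIC))
E
```

```text
[536.79039906 -92.41415186 197.99468592]
```

View pics/c4s.png

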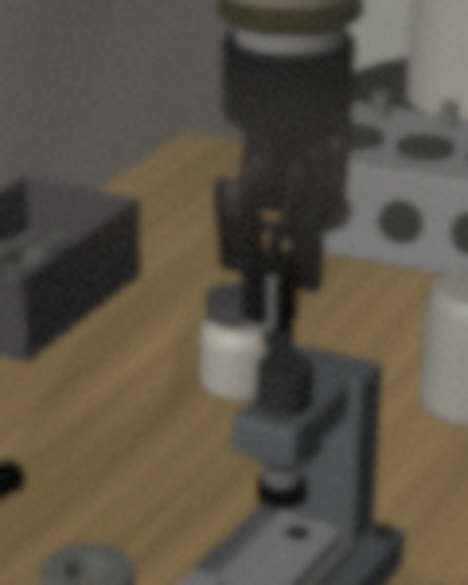

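carry_out(commands=[[[0, 0, 0], [0, 0, 0], 0], [[0, 0, 0], [0, 0, 0], 0], [[0, 0, 0], [0, 0, 0], 0], [[0, 0, 0], [0, 0, 0], 0], [[0, 0, 0], [0, 0, 0], 0]], force=50)

```text
time_s: 7.57
position: [536.7, -92.7, 197.9]
ee_rot: [[-1.0, 0.001, -0.028], [0.028, -0.0, -1.0], [-0.001, -1.0, 0.0]]
force: [-0.8, -0.0, 5.6]
grip_width: 20.4
```

```bash
cat >> h.py <<'E'
def plan(pos,A,n,step,r=50):
    v=np.array(pos[:2])-A; a=np.arctan2(v[1],v[0]); q=np.array(pos[:2]); out=[]
    for i in range(1,n+1):
        b=a-np.radians(step)*i; t=A+r*np.array([np.cos(b),np.sin(b)]); d=np.round(t-q,1); q=q+d; out.append(d.tolist())
    print("ang",np.degrees(a).round(1),"rad",np.hypot(*v).round(2),"->",np.degrees(b).round(1)); print(out)
E
python3 - <<'E'
from h import *
plan([536.7,-92.7],np.array([513.7,-49.]),5,8)
E
```

```text
ang -62.2 rad 49.38 -> -102.2
[[-6.1, -3.4], [-6.7, -1.9], [-6.9, -0.9], [-7.0, 0.0], [-6.9, 1.0]]
```

carry_out(commands=[[[-6.3, -2.8, 0], [0, 0, 0], 0], [[-6.7, -1.9, 0], [0, 0, 0], 0], [[-6.9, -0.9, 0], [0, 0, 0], 0]])

```text
time_s: 7.82
position: [519.2, -98.5, 198.0]
ee_rot: [[-1.0, 0.006, -0.028], [0.028, -0.0, -1.0], [-0.006, -1.0, 0.0]]
force: [8.2, -1.3, -1.9]
grip_width: 20.4
```

carry_out(commands=[[[-7, 0, 0], [0, 0, 0], 0], [[-6.9, 1, 0], [0, 0, 0], 0], [[-6.7, 1.9, 0], [0, 0, 0], 0]])

```text
time_s: 8.07
position: [498.0, -96.9, 198.0]
ee_rot: [[-1.0, 0.005, -0.03], [0.03, -0.002, -1.0], [-0.005, -1.0, 0.001]]
force: [5.6, -5.4, 0.2]
grip_width: 20.2
```

```bash
python3 - <<'E'
from h import *
from bench import get_obs
o=get_obs(); print({k:np.round(o[k],2) for k in("position","force","torque","joint_pos","grip_width")})
plan(o["position"],np.array([513.7,-49.]),8,8)
E
```

```text
{'position': array([498.01, -96.87, 198.01]), 'force': array([ 5.58, -5.37,  0.24]), 'torque': array([-1.18, -1.23, -0.05]), 'joint_pos': array([ 0.21,  0.41, -0.17,  2.13,  0.12,  0.61, -1.65]), 'grip_width': np.float64(20.24)}
ang -108.2 rad 50.38 -> -172.2
[[-6.3, 3.0], [-6.1, 3.5], [-5.5, 4.3], [-4.8, 5.0], [-4.1, 5.7], [-3.2, 6.2], [-2.4, 6.5], [-1.4, 6.8]]
```

```bash
python3 - <<'E'
from h import *
A=np.array([513.7,-49.])
plan([498.01,-96.87],A,20,17)
E
```

```text
ang -108.1 rad 50.38 -> -448.1
[[-13.1, 7.0], [-10.7, 10.2], [-7.2, 12.9], [-3.2, 14.4], [1.2, 14.7], [5.5, 13.8], [9.2, 11.5], [12.2, 8.4], [14.1, 4.4], [14.8, 0.1], [14.1, -4.3], [12.3, -8.2], [9.4, -11.4], [5.6, -13.7], [1.4, -14.7], [-3.0, -14.5], [-7.1, -12.9], [-10.5, -10.4], [-13.2, -6.7], [-14.5, -2.7]]
```

carry_out(commands=[[[-13.1, 7, 0], [0, 0, 0], 0], [[-10.7, 10.2, 0], [0, 0, 0], 0], [[-7.2, 12.9, 0], [0, 0, 0], 0], [[-3.2, 14.4, 0], [0, 0, 0], 0], [[1.2, 14.7, 0], [0, 0, 0], 0]])

```text
time_s: 8.48
position: [463.3, -37.5, 197.9]
ee_rot: [[-1.0, 0.003, -0.031], [0.031, -0.002, -1.0], [-0.003, -1.0, 0.002]]
force: [7.7, -9.7, -1.1]
grip_width: 20.8
```

```bash
python3 - <<'E'
from h import *
from bench import get_obs
o=get_obs(); print({k:np.round(o[k],2) for k in("position","force","torque","joint_pos","grip_width")})
plan(o["position"],np.array([513.7,-49.]),1,17)
E
```

```text
{'position': array([463.31, -37.5 , 197.91]), 'force': array([ 7.65, -9.65, -1.13]), 'torque': array([-2.13, -1.61,  0.  ]), 'joint_pos': array([ 0.09,  0.36, -0.18,  2.22,  0.12,  0.57, -1.78]), 'grip_width': np.float64(20.79)}
ang 167.1 rad 51.69 -> 150.1
[[7.0, 13.4]]
```

```bash
cat > pts.py <<'E'
P=[(536.7,-92.7),(519.2,-98.5),(498,-96.9),(463.3,-37.5)]
E
python3 - <<'E'
from h import *; from pts import P
P=np.array(P)
r=least_squares(lambda c:np.hypot(*(P-c).T)-50,[513.7,-49]);print(r.x,r.fun)
plan([463.3,-37.5],r.x,10,17)
E
```

```text
[512.05985679 -49.02215715] [ 0.14868506 -0.00961515 -0.10042677  0.10273186]
ang 166.7 rad 50.1 -> -3.3
[[5.6, 13.7], [9.2, 11.5], [12.3, 8.3], [14.1, 4.4], [14.8, 0.1], [14.1, -4.3], [12.3, -8.2], [9.4, -11.5], [5.5, -13.7], [1.4, -14.7]]
```

carry_out(commands=[[[6.6, 13.5, 0], [0, 0, 0], 0], [[9.2, 11.5, 0], [0, 0, 0], 0], [[12.3, 8.3, 0], [0, 0, 0], 0], [[14.1, 4.4, 0], [0, 0, 0], 0], [[14.8, 0.1, 0], [0, 0, 0], 0]])

```text
time_s: 8.9
position: [518.6, 0.9, 197.7]
ee_rot: [[-1.0, -0.003, -0.028], [0.028, -0.002, -1.0], [0.003, -1.0, 0.002]]
force: [-9.2, -10.6, 12.8]
grip_width: 20.7
```

```bash
cat > s.py <<'E'
from h import *
from bench import get_obs
import sys
o=get_obs(); A=np.array([512.06,-49.02])
p=np.array(o["position"]);f=np.array(o["force"]); v=p[:2]-A; u=v/np.hypot(*v); t=np.array([u[1],-u[0]])
print("pos",p.round(1),"tang drag",-(f[:2]@t).round(2),"radial out",(f[:2]@u).round(2),"fz",f[2].round(1),"w",o["grip_width"].round(1),"j7",o["joint_pos"][6].round(2),"t",o["time_s"])
plan(p,A,int(sys.argv[1]),float(sys.argv[2]))
E
python3 s.py 10 17
```

```text
Traceback (most recent call last):
  File "s.py", line 6, in <module>
    print("pos",p.round(1),"tang drag",-(f[:2]@t).round(2),"radial out",(f[:2]@u).round(2),"fz",f[2].round(1),"w",o["grip_width"].round(1),"j7",o["joint_pos"][6].round(2),"t",o["time_s"])
                                                                                                                  ^^^^^^^^^^^^^^^^^^^^^
AttributeError: 'float' object has no attribute 'round'
```

```bash
sed -i 's/o\["grip_width"\].round(1)/round(o["grip_width"],1)/' s.py; python3 s.py 10 17
```

```text
pos [518.6   0.9 197.7] tang drag 7.69 radial out -11.73 fz 12.8 w 20.7 j7 -1.84 t 8.9
ang 82.5 rad 50.39 -> -87.5
[[14.2, -4.5], [12.4, -8.0], [9.5, -11.3], [5.7, -13.6], [1.6, -14.7], [-2.8, -14.6], [-7.0, -13.0], [-10.4, -10.5], [-13.1, -6.9], [-14.5, -2.8]]
```

carry_out(commands=[[[14.1, -6, 0], [0, 0, 0], 0], [[12.4, -8, 0], [0, 0, 0], 0], [[9.5, -11.3, 0], [0, 0, 0], 0], [[5.7, -13.6, 0], [0, 0, 0], 0], [[1.6, -14.7, 0], [0, 0, 0], 0]])

```text
time_s: 9.32
position: [562.6, -50.3, 197.7]
ee_rot: [[-1.0, -0.002, -0.026], [0.026, 0.002, -1.0], [0.002, -1.0, -0.002]]
force: [-9.9, 8.5, 12.8]
grip_width: 20.5
```

```bash
python3 s.py 10 17
```

```text
pos [562.6 -50.3 197.7] tang drag 8.26 radial out -10.13 fz 12.8 w 20.5 j7 -1.73 t 9.3167
ang -1.4 rad 50.51 -> -171.4
[[-3.0, -14.5], [-6.7, -13.2], [-10.3, -10.7], [-12.9, -7.2], [-14.5, -3.1], [-14.7, 1.3], [-13.7, 5.5], [-11.5, 9.3], [-8.3, 12.2], [-4.3, 14.2]]
```

```bash
python3 - <<'E'
from bench import get_obs,optics
import cv2
c=optics.camera("side")["frame"][:,:,::-1]; cv2.imwrite("pics/raw_s5.png",c)
c=c[190:240,275:335]; cv2.imwrite("pics/c5s.png",cv2.resize(c,None,fx=10,fy=10,interpolation=cv2.INTER_CUBIC))
E
python3 s.py 5 9
```

```text
pos [562.2 -53.9 197.8] tang drag 3.78 radial out -6.42 fz 13.9 w 20.7 j7 -1.73 t 9.3667
ang -5.6 rad 50.41 -> -50.6
[[-1.8, -7.7], [-2.5, -7.4], [-3.7, -6.9], [-4.8, -6.3], [-5.6, -5.4]]
```

View pics/c5s.png

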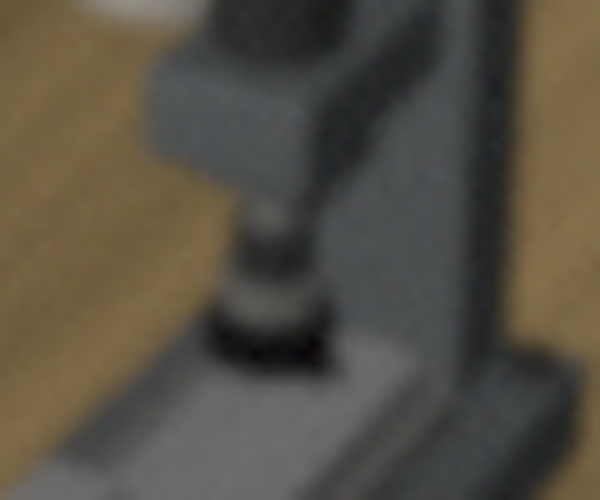

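```bash
python3 - <<'E'
from h import *
for z in(44,46,48,50,55):
  q=np.array([proj(CS,np.array([512.8+16*np.cos(a),-48.9+16*np.sin(a),z])) for a in np.linspace(0,6.28,90)]); q=(q-[275,190])*10
  print(z,"bottom row",q[:,1].max().round(),"cols",q[:,0].min().round(),q[:,0].max().round())
q=(proj(CS,np.array([513.3-.02*45-22,-49-45,44]))-[275,190])*10; print(q)
E
```

```text
44 bottom row 450.0 cols 196.0 327.0
46 bottom row 443.0 cols 196.0 327.0
48 bottom row 436.0 cols 196.0 327.0
50 bottom row 429.0 cols 196.0 327.0
55 bottom row 412.0 cols 197.0 328.0
[419.19231225 348.2561392 ]
```

The foot is still about 20 mm above the bracket (lower edge at crop row 372, touch expected near 450). That leaves roughly 5 rad, so I'll continue at a moderate rate.

```bash
python3 s.py 20 12
```

```text
pos [562.2 -53.9 197.8] tang drag 3.78 radial out -6.42 fz 13.9 w 20.7 j7 -1.73 t 9.3667
ang -5.6 rad 50.41 -> -245.6
[[-2.5, -10.2], [-4.2, -9.6], [-6.1, -8.5], [-7.7, -7.0], [-9.0, -5.3], [-9.9, -3.3], [-10.4, -1.2], [-10.4, 1.0], [-10.0, 3.2], [-9.1, 5.2], [-7.8, 6.9], [-6.2, 8.4], [-4.3, 9.5], [-2.3, 10.2], [-0.0, 10.5], [2.1, 10.2], [4.2, 9.6], [6.0, 8.5], [7.8, 7.1], [9.0, 5.2]]
```

carry_out(commands=[[[-3.5, -10.1, 0.3], [0, 0, 0], 0], [[-4.2, -9.6, 0], [0, 0, 0], 0], [[-6.1, -8.5, 0], [0, 0, 0], 0], [[-7.7, -7, 0], [0, 0, 0], 0], [[-9, -5.3, 0], [0, 0, 0], 0]])

```text
time_s: 9.78
position: [535.9, -92.9, 198.1]
ee_rot: [[-1.0, 0.007, -0.028], [0.028, 0.0, -1.0], [-0.007, -1.0, -0.0]]
force: [9.8, -0.9, -6.1]
grip_width: 20.6
```

```bash
python3 s.py 10 12
```

```text
pos [535.9 -92.9 198.1] tang drag 8.21 radial out 5.44 fz -6.1 w 20.6 j7 -1.66 t 9.7833
ang -61.5 rad 49.92 -> -181.5
[[-9.6, -4.1], [-10.3, -1.9], [-10.4, 0.3], [-10.2, 2.4], [-9.4, 4.5], [-8.3, 6.4], [-6.8, 7.9], [-5.0, 9.2], [-3.0, 10.0], [-0.8, 10.4]]
```

carry_out(commands=[[[-9.3, -4.8, -0.2], [0, 0, 0], 0], [[-10.3, -1.9, 0], [0, 0, 0], 0], [[-10.4, 0.3, 0], [0, 0, 0], 0], [[-10.2, 2.4, 0], [0, 0, 0], 0], [[-9.4, 4.5, 0], [0, 0, 0], 0]])

```text
time_s: 10.2
position: [485.7, -91.7, 198.0]
ee_rot: [[-1.0, 0.006, -0.028], [0.028, 0.001, -1.0], [-0.006, -1.0, -0.001]]
force: [10.4, 4.2, -6.5]
grip_width: 20.5
```

```bash
python3 s.py 10 12
```

```text
pos [485.7 -91.7 198. ] tang drag 6.64 radial out -9.02 fz -6.5 w 20.5 j7 -1.66 t 10.2
ang -121.7 rad 50.14 -> -241.7
[[-8.2, 6.5], [-6.7, 8.0], [-5.0, 9.2], [-2.9, 10.0], [-0.8, 10.5], [1.4, 10.3], [3.5, 9.9], [5.5, 8.8], [7.3, 7.6], [8.6, 5.9]]
```

carry_out(commands=[[[-7.7, 7.4, 0], [0, 0, 0], 0], [[-6.7, 8, 0], [0, 0, 0], 0], [[-5, 9.2, 0], [0, 0, 0], 0], [[-2.9, 10, 0], [0, 0, 0], 0], [[-0.8, 10.5, 0], [0, 0, 0], 0]])

```text
time_s: 10.62
position: [462.0, -47.8, 198.0]
ee_rot: [[-1.0, 0.005, -0.03], [0.03, -0.001, -1.0], [-0.005, -1.0, 0.001]]
force: [8.7, -7.9, -3.9]
grip_width: 20.4
```

```bash
python3 s.py 10 12
```

```text
pos [462.  -47.8 198. ] tang drag 7.63 radial out -8.92 fz -3.9 w 20.4 j7 -1.76 t 10.6167
ang 178.6 rad 50.07 -> 58.6
[[1.4, 10.4], [3.5, 9.8], [5.5, 8.9], [7.1, 7.6], [8.7, 6.0], [9.6, 4.0], [10.3, 1.9], [10.4, -0.3], [10.2, -2.4], [9.4, -4.5]]
```

carry_out(commands=[[[2.4, 10.4, 0], [0, 0, 0], 0], [[3.5, 9.8, 0], [0, 0, 0], 0], [[5.5, 8.9, 0], [0, 0, 0], 0], [[7.1, 7.6, 0], [0, 0, 0], 0]])

```text
time_s: 10.95
position: [478.5, -11.7, 197.8]
ee_rot: [[-1.0, 0.0, -0.03], [0.03, -0.002, -1.0], [-0.0, -1.0, 0.002]]
force: [0.4, -11.8, 5.9]
grip_width: 20.3
```

```bash
python3 s.py 10 8; python3 - <<'E'
from bench import get_obs,optics
import cv2
c=optics.camera("side")["frame"][:,:,::-1]; cv2.imwrite("pics/raw_s6.png",c)
c=c[190:240,275:335]; cv2.imwrite("pics/c6s.png",cv2.resize(c,None,fx=10,fy=10,interpolation=cv2.INTER_CUBIC))
E
python3 s.py 10 8
```

```text
pos [478.5 -11.7 197.8] tang drag 7.54 radial out -9.03 fz 5.9 w 20.3 j7 -1.83 t 10.95
ang 132.0 rad 50.17 -> 52.0
[[5.6, 4.2], [6.1, 3.5], [6.4, 2.6], [6.8, 1.6], [6.9, 0.8], [7.0, -0.3], [6.9, -1.2], [6.6, -2.2], [6.3, -3.0], [5.8, -3.9]]
pos [480.5 -10.2 197.9] tang drag 3.07 radial out -4.69 fz 3.6 w 20.3 j7 -1.83 t 11.0
ang 129.1 rad 50.06 -> 49.1
[[5.7, 4.0], [6.2, 3.2], [6.6, 2.2], [6.9, 1.4], [6.9, 0.4], [7.0, -0.6], [6.8, -1.6], [6.5, -2.5], [6.1, -3.3], [5.6, -4.2]]
```

View pics/c6s.png

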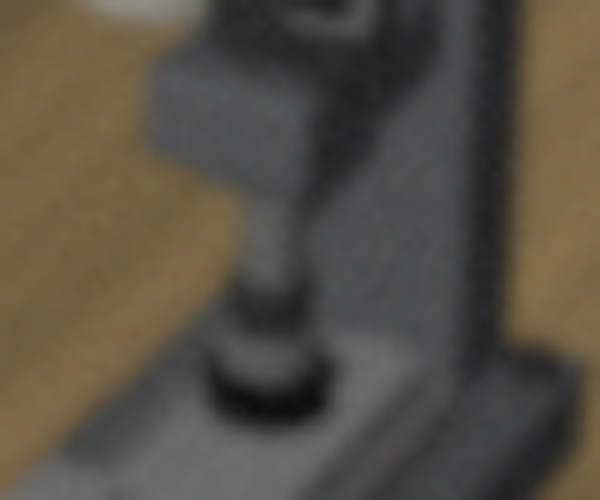

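carry_out(commands=[[[6, 3.6, 0], [0, 0, 0], 0], [[6.2, 3.2, 0], [0, 0, 0], 0], [[6.6, 2.2, 0], [0, 0, 0], 0], [[6.9, 1.4, 0], [0, 0, 0], 0], [[6.9, 0.4, 0], [0, 0, 0], 0]])

```text
time_s: 11.42
position: [509.7, 1.0, 197.8]
ee_rot: [[-1.0, -0.003, -0.028], [0.028, -0.0, -1.0], [0.003, -1.0, 0.0]]
force: [-7.7, 1.1, 11.2]
grip_width: 20.6
```

```bash
python3 s.py 10 8
```

```text
pos [509.7   1.  197.8] tang drag 7.66 radial out 1.47 fz 11.2 w 20.6 j7 -1.84 t 11.4167
ang 92.7 rad 50.06 -> 12.7
[[7.0, -0.2], [6.9, -1.1], [6.6, -2.1], [6.3, -3.0], [5.9, -3.8], [5.2, -4.6], [4.5, -5.3], [3.8, -5.9], [2.9, -6.3], [2.0, -6.7]]
```

carry_out(commands=[[[7, -0.2, 0], [0, 0, 0], 0], [[6.9, -1.1, 0], [0, 0, 0], 0], [[6.6, -2.1, 0], [0, 0, 0], 0]])

```text
time_s: 11.67
position: [530.3, -2.3, 197.8]
ee_rot: [[-1.0, -0.003, -0.028], [0.028, -0.0, -1.0], [0.003, -1.0, 0.0]]
force: [-6.4, 0.2, 11.3]
grip_width: 20.5
```

```bash
python3 s.py 10 6
```

```text
pos [530.3  -2.3 197.8] tang drag 6.01 radial out -2.17 fz 11.3 w 20.5 j7 -1.83 t 11.6667
ang 68.7 rad 50.18 -> 8.7
[[4.7, -2.3], [4.5, -2.7], [4.2, -3.1], [3.9, -3.5], [3.5, -3.9], [3.0, -4.3], [2.6, -4.5], [2.1, -4.8], [1.6, -5.0], [1.1, -5.1]]
```

Turned 589° so far. From here I'll use 6° rows and read often.

carry_out(commands=[[[4.7, -2.3, 0], [0, 0, 0], 0], [[4.5, -2.7, 0], [0, 0, 0], 0]])

```text
time_s: 11.83
position: [539.5, -7.0, 197.8]
ee_rot: [[-1.0, -0.003, -0.028], [0.028, 0.0, -1.0], [0.003, -1.0, -0.0]]
force: [-8.4, 2.7, 11.5]
grip_width: 20.7
```

carry_out(commands=[[[4.2, -3.1, 0], [0, 0, 0], 0], [[3.9, -3.5, 0], [0, 0, 0], 0]])

```text
time_s: 12.0
position: [547.2, -13.1, 197.8]
ee_rot: [[-1.0, -0.003, -0.027], [0.027, 0.001, -1.0], [0.003, -1.0, -0.001]]
force: [-9.0, 5.0, 12.6]
grip_width: 20.6
```

```bash
python3 s.py 10 6
```

```text
pos [547.2 -13.1 197.8] tang drag 9.99 radial out -2.72 fz 12.6 w 20.6 j7 -1.81 t 12.0
ang 45.6 rad 50.24 -> -14.4
[[3.4, -4.0], [3.1, -4.2], [2.7, -4.5], [2.1, -4.8], [1.7, -5.0], [1.1, -5.1], [0.6, -5.2], [0.1, -5.2], [-0.5, -5.2], [-1.0, -5.1]]
```

Drag is rising (8.5, then 10.0 against a baseline of about 7.3), so the pad has touched. One step at a time from here.

carry_out(commands=[[[3.4, -4, 0], [0, 0, 0], 0]])

```text
time_s: 12.08
position: [550.6, -16.8, 197.8]
ee_rot: [[-1.0, -0.003, -0.027], [0.027, 0.001, -1.0], [0.003, -1.0, -0.001]]
force: [-9.1, 7.0, 10.7]
grip_width: 20.4
```

```bash
python3 s.py 3 4; python3 - <<'E'
from bench import get_obs,optics
import cv2
c=optics.camera("side")["frame"][:,:,::-1]; cv2.imwrite("pics/raw_s7.png",c)
c=c[190:240,275:335]; cv2.imwrite("pics/c7s.png",cv2.resize(c,None,fx=10,fy=10,interpolation=cv2.INTER_CUBIC))
E
python3 s.py 3 4
```

```text
pos [550.6 -16.8 197.8] tang drag 11.15 radial out -2.47 fz 10.7 w 20.4 j7 -1.8 t 12.0833
ang 39.9 rad 50.26 -> 27.9
[[1.9, -2.9], [2.0, -2.9], [1.7, -3.0]]
pos [551.2 -17.5 197.8] tang drag 10.01 radial out -2.35 fz 11.6 w 20.5 j7 -1.8 t 12.1333
ang 38.8 rad 50.26 -> 26.8
[[1.9, -3.0], [1.9, -2.9], [1.7, -3.1]]
```

View pics/c7s.png

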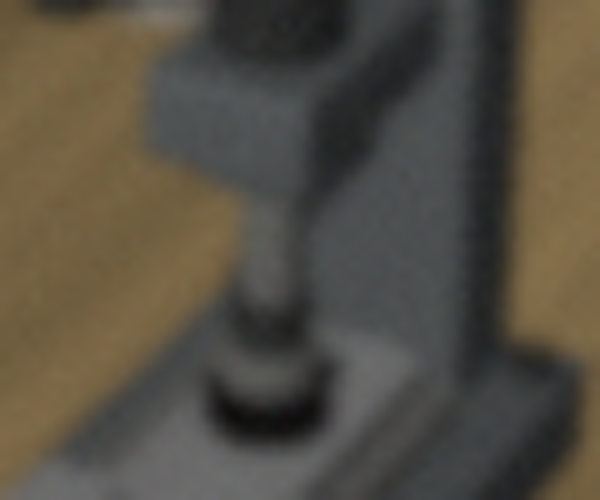

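Drag is about 11 N, roughly 4 N over free running. The fitted touch angle of about 62° puts it 0.41 rad past touch, so about 45–50 N. The picture agrees: the foot fell about 1.5 mm less than the screw's travel. I'll stop here, ease the arm's lead and let go.

carry_out(commands=[[[-0.6, 0.8, 0], [0, 0, 0], 0], [[0, 0, 0], [0, 0, 0], 0]])

```text
time_s: 12.3
position: [551.1, -17.4, 197.9]
ee_rot: [[-1.0, -0.001, -0.028], [0.028, -0.0, -1.0], [0.001, -1.0, 0.0]]
force: [-3.3, 0.8, 7.3]
grip_width: 20.7
```

```bash
python3 s.py 1 4
```

```text
pos [551.1 -17.4 197.9] tang drag 2.74 radial out -2.04 fz 7.3 w 20.7 j7 -1.8 t 12.3
ang 39.0 rad 50.24 -> 35.0
[[1.9, -2.9]]
```

The knob held its angle (39°), with 2.7 N left on the hand. Releasing.

carry_out(commands=[[[0, 0, 0], [0, 0, 0], 0.65], [[0, 0, 0], [0, 0, 0], 0.65], [[0, 0, 0], [0, 0, 0], 0.65], [[0, 0, 0], [0, 0, 0], 0.65], [[0, 0, 0], [0, 0, 0], 0.65]])

```text
time_s: 12.72
position: [551.7, -17.5, 197.3]
ee_rot: [[-1.0, -0.0, -0.028], [0.028, 0.0, -1.0], [0.0, -1.0, 0.0]]
force: [0.2, 0.2, -0.8]
grip_width: 55.8
```

carry_out(commands=[[[0, 0, 15], [0, 0, 0], 0.65], [[0, 0, 30], [0, 0, 0], 0.65], [[0, 0, 40], [0, 0, 0], 0.65], [[0, 0, 30], [0, 0, 0], 0.65], [[0, 40, 0], [0, 0, 0], 0.65]])

```text
time_s: 13.13
position: [554.5, 15.3, 318.2]
ee_rot: [[-0.999, 0.009, -0.039], [0.039, -0.003, -0.999], [-0.009, -1.0, 0.003]]
force: [1.1, 0.3, -0.9]
grip_width: 55.5
```

carry_out(commands=[[[0, 41, 0], [0, 0, 0], 0.65], [[0, 41, 0], [0, 0, 0], 0.65], [[0, 41, 0], [0, 0, 0], 0.65], [[0, 41, 0], [0, 0, 0], 0.65], [[0, 41, 0], [0, 0, 0], 0.65]])

```text
time_s: 13.55
position: [551.4, 229.4, 312.5]
ee_rot: [[-1.0, 0.0, -0.029], [0.029, 0.0, -1.0], [-0.0, -1.0, -0.0]]
force: [0.6, 0.2, 0.1]
grip_width: 56.0
```

carry_out(commands=[[[0, 30, 0], [0, 0, 0], 0.65], [[0, 0, 0], [0, 0, 0], 0.65], [[0, 0, 0], [0, 0, 0], 0.65]])

```text
time_s: 13.8
position: [551.0, 259.7, 311.9]
ee_rot: [[-1.0, -0.001, -0.025], [0.025, 0.0, -1.0], [0.001, -1.0, -0.0]]
force: [-0.5, -0.2, -0.3]
grip_width: 55.6
```

```bash
python3 - <<'E'
from bench import get_obs,optics
from h import *
o=get_obs(); print(o["position"],o["force"],o["grip_width"])
c=optics.camera("side")["frame"][:,:,::-1]; d=c[145:300,230:350]; cv2.imwrite("pics/c8s.png",cv2.resize(d,None,fx=3.8,fy=3.8,interpolation=cv2.INTER_CUBIC))
c=optics.camera("top")["frame"][:,:,::-1]; cv2.imwrite("pics/t8.png",cv2.resize(c,(768,576),interpolation=cv2.INTER_CUBIC))
print(proj(CT,np.array([512.06+50*np.cos(.68),-49+50*np.sin(.68),226]))*1.5)
E
```

```text
[551.02102702 259.67232961 311.93803898] [-0.46552589 -0.18984653 -0.32691748] 55.641945172191065
[397.80215232 306.82274946]
```

View pics/c8s.png

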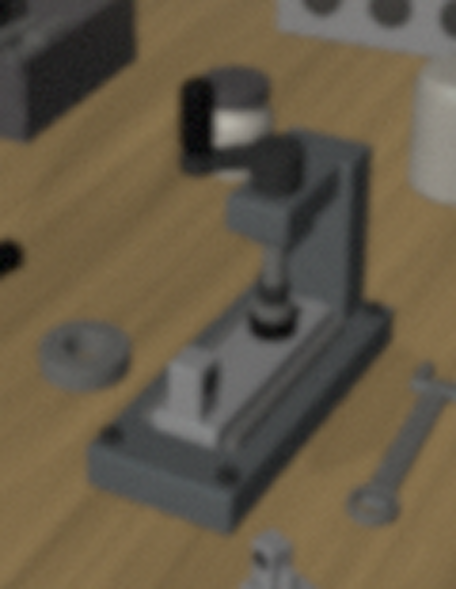

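View pics/t8.png

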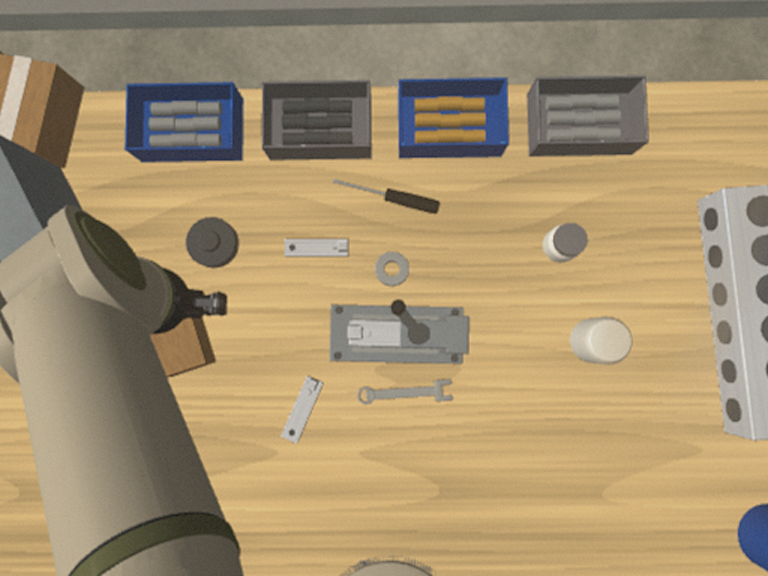

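The foot sits on the bracket at side crop (273,325), and the bracket is still home with its lug at (190,390), as before. The knob is at top (398,307), as predicted. The bystanders are unmoved; the carton is partly hidden behind the arm. The hand is clear of everything.

```bash
python3 -c "
from bench import job; print(job.hand_in())"
```

```text
the job is handed in; nothing more can be done
None
```

The job is done and handed in at about 14 s of robot time. The bracket is home against the column and the clamp is snugged to about 45–50 N at the pad, inside the 25–75 N range.

- **Bracket:** I pushed the largest bracket, the one in the channel, by its lug. It slid at about 3–4 N, then stopped dead and the force rose to 10 N. The side picture matches the predicted home position to about a pixel.
- **Clamp:** I turned the crank clockwise about 1.7 turns. Drag rose from about 7.3 N running free to about 11 N, roughly 0.4 rad past first touch. The side picture, less precise, showed about 1.5 mm of spring compression and agrees.
- **Release:** The crank held its angle when I let go and moved clear. The last pictures show the bracket still home, the foot on it and the bystanders unmoved. The carton was partly hidden by the arm, but nothing went near it at its height.

Two things were less exact. The side camera's first estimate of the clamp position was about 4 mm off the top camera's, so I used the top view and corrected the axis from the crank's measured path. Sideways and vertical forces on the knob reached about 14 N while turning, well under the limits.

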